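# Find and mark the balance point of a hanger bar

## Task

The aluminium hanger bar needs its hanging hole where it balances: slide it gently along the knife edge of the stand, keeping it on the edge, until it balances near level by itself with neither end down on a rest post, and let go of it. Then press the spring punch above the knife edge down onto the bar, firmly enough to compress its spring tip but without driving it to its stop, to mark the point, and let it spring back up, leaving the bar balanced. Leave the other things where they lie.

Things in the scene. Friction and masses are not known exactly. Their poses are not given: they have to be found in the camera images.
- stand: Fixed grey stand, base plate 110 x 250 x 12 mm (x from -43 to +67), origin on the bench under the knife edge; y along the plate's long side and the bar, x away from the robot. A 22 mm column at x = +52 mm carries a 27 mm wide arm, 128 to 146 mm high, that reaches over the bar to x = -16 mm and guides the punch. Position and yaw vary
- knife: Fixed steel knife edge in the middle of the stand; origin on the edge, 100 mm above the bench; along the stand's x, 16 mm long, 1.6 mm blunt. Delicate: over 25 N spoils it. The bar's centre of mass lies 25 mm below the edge, so a bar d mm off balance and clear of the posts swings slowly (1.2 s) about d/25 rad. Grip the bar 75 mm or more from the edge, so that the hand clears the punch
- rest_left: Fixed black-topped rest post inside the channel of the bar, 12 mm wide, 100 mm from the knife edge toward the stand's +y; origin at its top, 14 mm below the edge, so that an unbalanced bar tilts about 0.13 rad until it lies on it
- rest_right: The same rest post on the -y side
- bar: Loose aluminium inverted channel, 320 mm long (y axis, along the stand's y), 36 wide; 4 mm web on top, two 6 mm rails hang 36 mm below the web round the edge with 4 mm play. About 0.58 kg (varies by up to a fifth). Origin: middle of the web's underside, z up. Hidden ballast: the centre of mass lies 3 to 20 mm from the middle. It starts on the edge and one post. Grip across it from above
- punch_top (a point): Centre of the top of the punch's round black knob, 26 mm wide; at rest 168 mm above the bench, straight above the middle of the knife edge. Press it down with the shut fingers
- punch (a joint): Downward travel of the punch knob in m, 0 at rest, at most 0.018; a spring of 0.2 N/mm (preload 2 N) returns it. The tip is 6 mm above a level bar, so it meets the bar at about 0.006
- punch_tip: Spring tip of the punch, 7 mm wide, origin at its point, 110 mm above the bench at rest. Against the bar it yields from about 2 N at 1.2 N/mm for 7 mm, then is at its stop and rigid: some 6 N (knob 4 mm past contact) makes a good mark, under 4 N none, over 15 N dents the bar
- tape_1: Bystander: roll of tape, 104 mm wide, 25 mm high, lying on the bench
- bench_hammer: Bystander: small hammer, 234 mm long, lying on the bench
- ring_clamp: Bystander: wooden ring clamp, 133 mm long, 25 mm high
- needle_file_1: Bystander: thin file with a handle, 183 mm long, lying on the robot's side of the stand
- rubber_block: Bystander: white block 24 x 34 x 30 mm behind the stand

How it is judged:
By the outcome, as a careful person would: the job done as asked, in the order asked, and still so for the second after the job is handed in, with the robot touching nothing.
It also fails if it takes over 72 s, if anything falls off the work surface, if the arm or the gripper's body presses on something with over 40 N, if the wrist force passes 120 N, or if a joint passes its speed limit or range.

## Robot

A 6-joint arm with a two-finger parallel gripper is mounted at the origin on a cart in front of the work surface, level with it; the furniture and walls round the work are solid. World frame = base frame: x ahead of the robot, y to its left, z up, the work surface at z = 0. Lengths are in mm, angles in rad, forces in N, time in s.
With the tool pointing down it reaches from about 400 to 825 mm from the base axis. Payload 7 kg.
Tool frame: the origin (TCP) lies at the very end of the fingers, on their centre line; the grasp point (between the pads) lies 19 mm behind it; z points along the fingers, y is the direction in which the jaws open and shut (so a half turn about z gives the same grasp; the last joint's range is limited). The gripper opens to 88 mm and grips with 3 to 60 N. Pads are 19 mm wide; open, the fingers measure 130 mm over their backs; the gripper's body (78 mm by 193 mm) begins 47 mm behind the grasp point.
Start: joints at [-0.917, 0.359, 0.012, 0, -1.224, -0.288], TCP at [241.418, -630.328, 226.561] pointing down, gripper open.
Joint ranges: [-3.07, 3.07], [-1.43, 2.12], [-1.02, 1.25], [-3.03, 1.67], [-3.05, -0], [-3.03, 3.03]. Speed limits (rad/s): [2.39, 2.39, 3.01, 3.14, 3.14, 3.14].

## Interface

Orientations are given as a unit quaternion [x, y, z, w].
In Python, from plant import bot gives the robot as it stands. Calls block until the motion is done:
- bot.move_ptp(position, orientation): joint-space move of the TCP to a pose.
- bot.line_to(position, velocity=150, ori=None): straight line of the TCP; ori=None keeps the orientation; velocity is the mean speed in mm/s.
- bot.move_joints(angles): joint-space move.
- bot.move_gripper(opening, force=None): finger opening in mm; force is the grip in N (None keeps the last); returns when the fingers have stopped.
- bot.pause(seconds).
- bot.solve_ik(position, orientation): joint angles nearest the present ones, or None.
- bot.read_state(): the state.
- bot.camera(name): name is "side" or "top"; returns the picture (420x560x3 uint8, red, green, blue); there is no depth.
- bot.get_calibration(name): a dict with "fx", "fy", "cx", "cy" (pixels), "view" (4x4, takes a point from world to camera coordinates). Camera axes: x right, y up, looking along -z (the intrinsics and any distortion apply to the point x, -y, -z); pixel columns grow to the right and rows downward; lengths in mm; the calibration is good to about 2 mm. A picture is of the moment at which its call begins. get_calibration takes no time and is no camera call.
A pose or a line that the arm cannot do raises bot.Unreachable and nothing moves.
- bot.close_job(): hands the job in, once; it reports no verdict.
The state is a dict: "t": time; "joint_pos": joint angles; "qvel": joint speeds; "tau": joint torques, N m; "tcp_pos": TCP position; "eef_rot": TCP orientation; "contact_force": force on the tool from outside, world axes, zero at the start; "moment": the same for the moment, N m; "width": finger opening in mm.
Only numpy, scipy, OpenCV 4.12 (cv2) and the standard library are available. Lean on these libraries where they do the work, as an engineer would, in place of code of your own. Each camera call takes 0.05 s, during which the arm holds its last target.

## Working session

There is one attempt and no reset: what is moved stays moved. The work goes in short steps, each a Python script; the robot and the scene stay as the last script left them, time stands still between calls to the robot, and variables do not carry over. Pictures are saved under pics/ and viewed, and the job is handed in when it is done.

```bash
ls; mkdir -p pics; python3 - <<'E'
from plant import bot
import cv2, numpy as np
for n in ["side","top"]:
    im=bot.camera(n); cv2.imwrite(f"pics/{n}0.png",im[:,:,::-1])
    c=bot.get_calibration(n); print(n,{k:(np.round(v,4).tolist() if not isinstance(v,str) else v) for k,v in c.items()})
s=bot.read_state(); print(s)
E
```

```text
pics
side {'fx': 384.8872, 'fy': 384.8872, 'cx': 286.7785, 'cy': 205.6743, 'view': [[0.9997, 0.014, -0.0201, -521.3744], [0.0071, 0.6201, 0.7845, -269.1085], [0.0235, -0.7844, 0.6198, -906.716], [0.0, 0.0, 0.0, 1.0]]}
top {'fx': 475.0771, 'fy': 475.0771, 'cx': 284.6581, 'cy': 212.9893, 'view': [[0.022, -0.9994, -0.0252, 261.0554], [0.9835, 0.0171, 0.1802, -513.1264], [-0.1796, -0.0287, 0.9833, -1047.8804], [0.0, 0.0, 0.0, 1.0]]}
{'t': 0.1, 'joint_pos': array([-9.16893553e-01,  3.59308593e-01,  1.11457467e-02, -2.80619365e-04,
       -1.22409696e+00, -2.88099590e-01]), 'qvel': array([ 0.00121923, -0.0021075 ,  0.00192012,  0.00177219, -0.00113293,
        0.00114059]), 'tau': array([-3.33753916e-03, -5.84161198e+01,  2.93749988e+01,  7.01554656e+00,
        1.01499268e-02, -8.34064986e-05]), 'tcp_pos': array([ 241.25628553, -629.94617295,  225.72365968]), 'eef_rot': array([-1.81836502e-01,  9.83328497e-01,  7.11928080e-04, -2.14485967e-04]), 'contact_force': array([-0.1874496 , -0.24582197,  0.37628215]), 'moment': array([ 0.05185563, -0.00814412, -0.01472825]), 'width': 87.47764235368746}
```

View pics/side0.png

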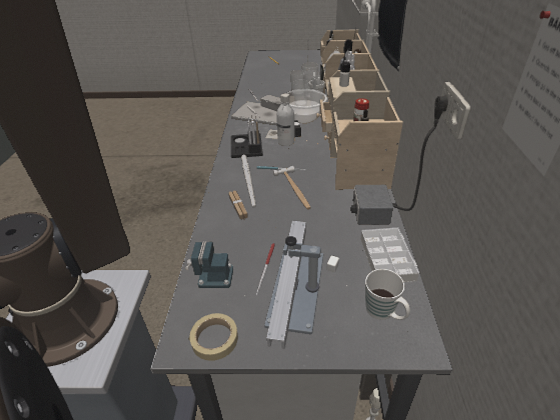

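View pics/top0.png

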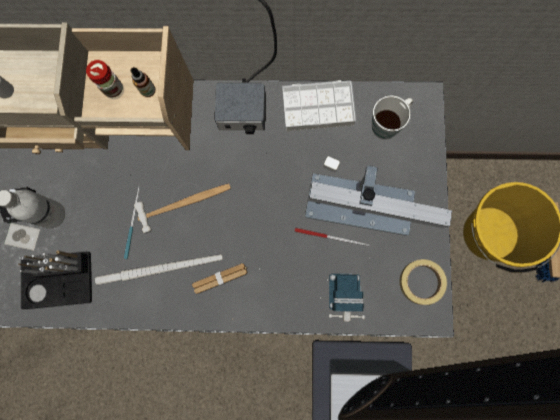

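```bash
python3 - <<'E'
import cv2
a=cv2.imread("pics/side0.png")[210:345,240:350]; b=cv2.imread("pics/top0.png")[150:245,290:460]
cv2.imwrite("pics/sc.png",cv2.resize(a,None,fx=4.4,fy=4.4,interpolation=cv2.INTER_CUBIC))
cv2.imwrite("pics/tc.png",cv2.resize(b,None,fx=4.6,fy=4.6,interpolation=cv2.INTER_CUBIC))
E
```

```text
(no output)
```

View pics/sc.png

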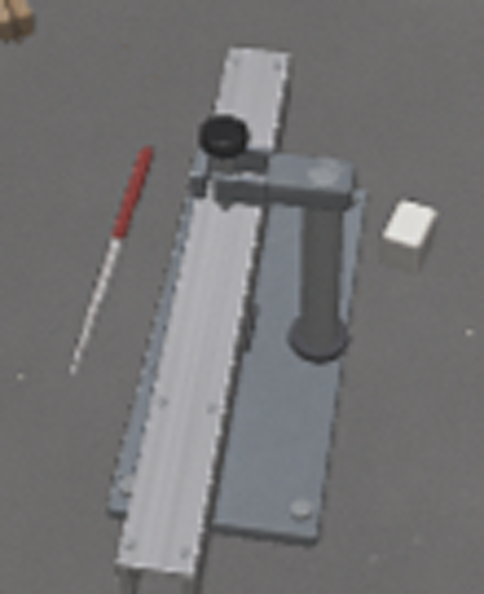

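View pics/tc.png

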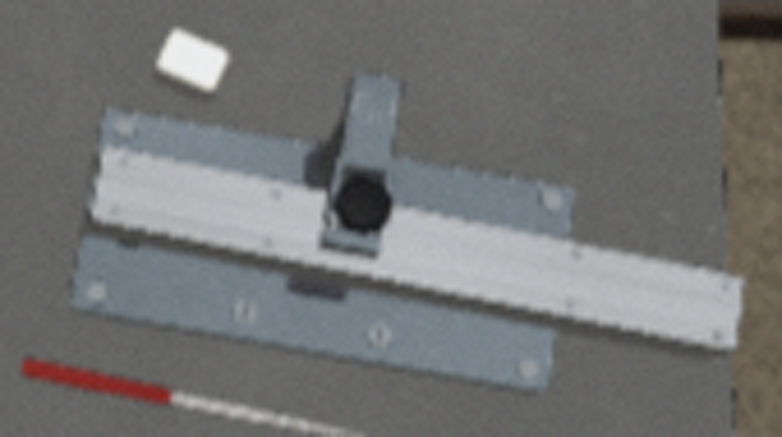

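```bash
cat > h.py <<'E'
import numpy as np, cv2
from plant import bot
C={n:bot.get_calibration(n) for n in("side","top")}
def ray(n,uv):
    c=C[n]; V=np.array(c["view"]); R=V[:3,:3]; t=V[:3,3]
    d=np.array([(uv[0]-c["cx"])/c["fx"], -(uv[1]-c["cy"])/c["fy"], -1.])
    return -R.T@t, R.T@(d/np.linalg.norm(d))
def onz(n,uv,z):
    o,d=ray(n,uv); return o+d*(z-o[2])/d[2]
def tri(uvt,uvs):
    o1,d1=ray("top",uvt); o2,d2=ray("side",uvs)
    A=np.array([d1,-d2]).T; s=np.linalg.lstsq(A,o2-o1,rcond=None)[0]
    p,q=o1+s[0]*d1,o2+s[1]*d2
    return (p+q)/2, np.linalg.norm(p-q)
def proj(n,p):
    c=C[n]; V=np.array(c["view"]); q=V[:3,:3]@np.asarray(p,float)+V[:3,3]
    return np.array([c["cx"]+c["fx"]*q[0]/-q[2], c["cy"]-c["fy"]*q[1]/-q[2]])
E
python3 - <<'E'
from h import *
np.set_printoptions(precision=1,suppress=True)
T=lambda u,v:(290+u/4.6-.4,150+v/4.6-.4); S=lambda u,v:(240+u/4.4-.4,210+v/4.4-.4)
print("knob",tri(T(362,203),S(223,133)), onz("top",T(362,203),168),onz("side",S(223,133),168))
for a,b in [((102,148),(290,53)),((92,220),(229,48)),((742,280),(190,578)),((735,350),(118,568))]:
    print("bar",tri(T(*a),S(*b)))
P=[onz("top",T(*a),12) for a in [(105,108),(572,187),(548,392),(72,308)]]
for p in P: print("plate",p)
print([np.linalg.norm(P[i]-P[i-1]) for i in range(4)])
y=(P[0]-P[1]+P[3]-P[2]); print("yaw",np.arctan2(-y[0],y[1]))
Q=[onz("side",S(*a),12) for a in [(364,190),(316,540),(110,512)]]
print(Q); y=Q[0]-Q[1];print("yaw",np.arctan2(-y[0],y[1]))
print(np.mean(P,axis=0))
E
```

```text
knob (array([531. ,  95.4, 164.5]), np.float64(0.9090417733823113)) [529.7  95.9 168. ] [531.5  92.  168. ]
bar (array([567.5, 211.6, 117.9]), np.float64(3.069732289336865))
bar (array([532.1, 215.9, 118.4]), np.float64(2.7579930363266314))
bar (array([ 516.1, -101.9,   74.4]), np.float64(0.8724852534113917))
bar (array([482.3, -97. ,  74.3]), np.float64(2.4690920987267986))
plate [614.4 207.   12. ]
plate [575.6 -36.4  12. ]
plate [467.6 -21.3  12. ]
plate [507.  222.9  12. ]
[np.float64(108.53398769714481), np.float64(246.52362392764744), np.float64(109.01082303106301), np.float64(247.38507665997048)]
yaw -0.1590197821861169
[array([615.5, 205.3,  12. ]), array([577. , -40.8,  12. ]), array([472. , -24.6,  12. ])]
yaw -0.1552006560393567
[541.1  93.   12. ]
```

```bash
cat >> h.py <<'E'
from scipy.spatial.transform import Rotation as Ro
O=np.array([530.,95.,0]); YAW=-0.158
SR=Ro.from_euler('z',YAW)
SGN=-1
def tool(phi): # tool y along SGN*stand x, z down
    R0=np.array([[0,SGN,0],[SGN,0,0],[0,0,-1.]]).T
    return (SR*Ro.from_euler('x',phi)*Ro.from_matrix(R0))
def w(p): return O+SR.apply(p)
def grip_pose(s,phi,depth=14):
    """hand at bar coordinate s from knife along bar, tilt phi; grasp point depth below underside"""
    rx=Ro.from_euler('x',phi)
    g=np.array([0,0,100])+rx.apply([0,s,-depth-19.])
    return w(g), tool(phi).as_quat()
def F(n=10,dt=.02):
    a=[]
    for _ in range(n):
        s=bot.read_state(); a.append(np.r_[s["contact_force"],s["moment"]]); bot.pause(dt)
    return np.mean(a,0),np.std(a,0)
def snap(name):
    for n in("side","top"):
        cv2.imwrite(f"pics/{n}{name}.png",bot.camera(n)[:,:,::-1])
E
python3 - <<'E'
import h
from h import *
np.set_printoptions(precision=3,suppress=True)
for s in (1,-1):
    h.SGN=s
    for y,p in((-135,.139),(-90,0)):
        P,q=grip_pose(y,p); print(s,P,q,bot.solve_ik(P,q), np.linalg.det(tool(p).as_matrix()))
E
```

```text
1 [509.683 -32.517  48.614] [ 0.759  0.648  0.053 -0.045] [ 0.213  0.286 -0.498 -0.191 -0.746  2.909] 1.0000000000000002
1 [515.839   6.121  67.   ] [0.761 0.649 0.    0.   ] [ 0.393  0.265 -0.54   0.    -0.765  2.591] 1.0000000000000002
-1 [509.683 -32.517  48.614] [ 0.648 -0.759 -0.045 -0.053] [ 0.213  0.286 -0.498 -0.191 -0.746 -0.233] 1.0000000000000002
-1 [515.839   6.121  67.   ] [ 0.649 -0.761  0.     0.   ] [ 0.393  0.265 -0.54   0.    -0.765 -0.551] 1.0000000000000002
```

```bash
python3 - <<'E'
from h import *
np.set_printoptions(precision=3,suppress=True)
P,q=grip_pose(-135,.139)
a=np.array(tool(.139).apply([0,0,-1]))
bot.move_ptp(P+a*80,q); bot.line_to(P+a*1,150); bot.pause(.3)
print("free",F()); s=bot.read_state(); print(s["t"],s["tcp_pos"],P)
snap("1")
E
python3 -c "
import cv2
a=cv2.imread('pics/side1.png')[180:380,200:400]; b=cv2.imread('pics/top1.png')[150:260,290:490]
cv2.imwrite('pics/c1.png',cv2.vconcat([cv2.resize(a,None,fx=1.9,fy=1.9),cv2.resize(b,None,fx=1.9,fy=1.9)]))"
```

```text
free (array([-0.277, -0.184,  0.042, -0.446,  0.171, -0.01 ]), array([0.549, 0.474, 0.335, 0.02 , 0.021, 0.031]))
3.5583 [509.817 -32.654  49.941] [509.683 -32.517  48.614]
```

View pics/c1.png

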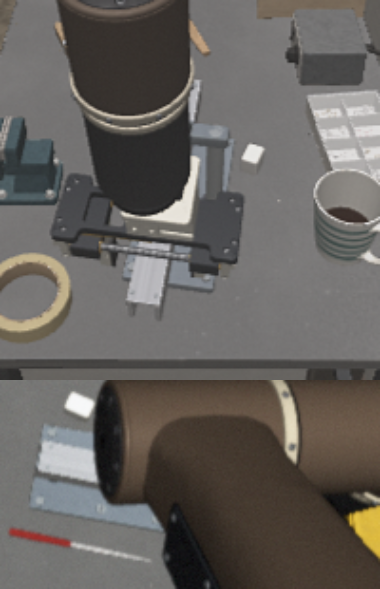

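```bash
python3 - <<'E'
from h import *
np.set_printoptions(precision=3,suppress=True)
bot.move_gripper(20,12); bot.pause(.2)
s=bot.read_state(); print(s["t"],s["width"],s["tcp_pos"]); print("grip",F(20,.01)[0])
P,q=grip_pose(-135,.139); P0=np.array(s["tcp_pos"])
E
cat >> h.py <<'E'
E
```

```text
4.725 36.14826638247783 [509.814 -32.686  49.638]
grip [ 1.277 -0.732 -0.385 -0.732 -0.185 -0.233]
```

```bash
python3 - <<'E'
from h import *
np.set_printoptions(precision=3,suppress=True)
for phi in (.093,.046,0):
    P,q=grip_pose(-135,phi,13); bot.line_to(P,40,q)
    print(phi,F(10,.01)[0])
bot.pause(.2); print("level",F(20,.01)[0])
s=bot.read_state(); print(s["t"],s["width"],s["tcp_pos"],P)
for y in (-125,-110,-97):
    P,q=grip_pose(y,0,13); bot.line_to(P,25)
    print(y,F(10,.01)[0])
bot.pause(.2); print("slid",F(20,.01)[0])
s=bot.read_state(); print(s["t"],s["width"],s["tcp_pos"],P)
snap("2")
E
python3 -c "
import cv2
a=cv2.imread('pics/side2.png')[180:380,200:400]; b=cv2.imread('pics/top2.png')[150:260,290:490]
cv2.imwrite('pics/c2.png',cv2.vconcat([cv2.resize(a,None,fx=1.9,fy=1.9),cv2.resize(b,None,fx=1.9,fy=1.9)]))"
```

```text
0.093 [ 1.359 -0.574 -0.945 -0.455 -0.353 -0.254]
0.046 [ 1.729 -0.194 -1.068 -0.19  -0.389 -0.228]
0 [ 1.558 -0.207 -1.044  0.034 -0.504 -0.233]
level [ 1.481  1.479 -0.854  0.578 -0.368 -0.143]
6.4417 35.92421579940246 [508.774 -38.282  67.944] [508.759 -38.318  68.   ]
-125 [-1.397 -0.723 -0.746 -0.167  0.488  0.129]
-110 [-0.158  1.47  -1.892  0.32   0.13   0.038]
-97 [-0.466  0.173 -0.676 -0.027  0.286  0.061]
slid [-0.445  2.061 -1.107  0.562  0.286  0.078]
9.025 35.901217176245396 [514.915  -0.562  68.07 ] [514.738  -0.792  68.   ]
```

View pics/c2.png

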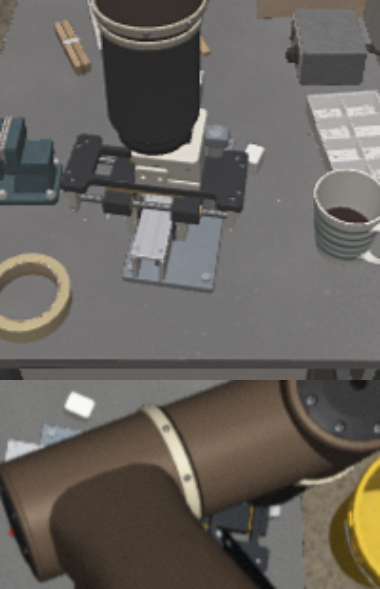

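```bash
python3 - <<'E'
from h import *
np.set_printoptions(precision=3,suppress=True)
bot.move_gripper(56)
for i in range(3):
    bot.pause(.25); cv2.imwrite(f"pics/s3_{i}.png",bot.camera("side")[:,:,::-1])
s=bot.read_state(); print(s["t"],s["width"],s["tcp_pos"]); print(F(10,.01)[0])
E
python3 -c "
import cv2
a=[cv2.resize(cv2.imread(f'pics/s3_{i}.png')[260:350,255:325],None,fx=3.7,fy=3.7,interpolation=2) for i in range(3)]
a=[x for x in a]; cv2.imwrite('pics/c3.png',cv2.hconcat(a))"
```

```text
10.625 55.61549732707941 [514.729  -0.786  68.   ]
[ 0.008 -0.089 -0.268  0.025  0.084  0.006]
```

View pics/c3.png

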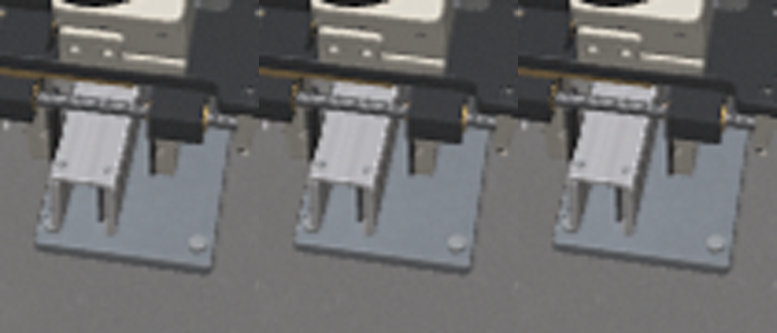

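```bash
cat >> h.py <<'E'
def barpt(s,phi,x=0,h=4): # point on bar at coordinate s from knife, h above underside
    return w(np.array([0,0,100])+Ro.from_euler('x',phi).apply([x,s,h]))
E
python3 - <<'E'
from h import *
np.set_printoptions(precision=1,suppress=True)
for m in (-4,0,4):
  for phi in (-.13,0,.13):
    print(m,phi,proj("side",barpt(m-160,phi)),proj("side",barpt(m+160,phi)),proj("top",barpt(m+160,phi)),proj("top",barpt(m-160,phi)))
print("check start",proj("side",barpt(-38-160,.135)),proj("side",barpt(-38+160,.135)),proj("top",barpt(-38+160,.135)),proj("top",barpt(-38-160,.135)))
E
```

```text
-4 -0.13 [276.5 310. ] [299.7 222.6] [294.8 190.2] [441.2 210.9]
-4 0 [276.7 317.2] [299.7 216.6] [294.5 188. ] [439.2 212.8]
-4 0.13 [277.2 323.1] [299.6 211.2] [295.2 186. ] [436.  214.5]
0 -0.13 [276.9 308.5] [299.9 221.8] [293.1 189.9] [439.3 210.6]
0 0 [277.1 315.6] [299.9 215.7] [292.7 187.7] [437.4 212.5]
0 0.13 [277.5 321.4] [299.8 210.1] [293.4 185.7] [434.3 214.1]
4 -0.13 [277.3 307. ] [300.1 221. ] [291.4 189.7] [437.4 210.3]
4 0 [277.5 313.9] [300.1 214.7] [290.9 187.4] [435.5 212.2]
4 0.13 [277.9 319.6] [300. 209.] [291.6 185.3] [432.5 213.8]
check start [274.1 339. ] [297.7 220.6] [310.5 189.1] [450.4 217.5]
```

```bash
cat >> h.py <<'E'
def shift(s0,phi0,ds,phi1=0.,force=12,depth=13):
    P,q=grip_pose(s0,phi0,depth); bot.line_to(P,80,q); bot.pause(.1)
    f0=F(20,.01)[0]
    bot.move_gripper(20,force); bot.pause(.1)
    for k in (.5,1):
        P,q=grip_pose(s0,phi0+(phi1-phi0)*k,depth); bot.line_to(P,40,q)
    bot.pause(.4); f1=F(30,.01)[0]
    P,q=grip_pose(s0+ds,phi1,depth); bot.line_to(P,20,q)
    bot.pause(.4); f2=F(30,.01)[0]
    print("lev",f1-f0,"slid",f2-f0,"t",bot.read_state()["t"])
    bot.move_gripper(56)
def watch(name,n=4,dt=.25,box=(260,350,255,325)):
    a=[]
    for i in range(n):
        bot.pause(dt); im=bot.camera("side")[:,:,::-1]; cv2.imwrite(f"pics/{name}_{i}.png",im)
        a.append(cv2.resize(im[box[0]:box[1],box[2]:box[3]],None,fx=2.7,fy=2.7,interpolation=2))
    cv2.imwrite(f"pics/{name}.png",cv2.hconcat(a)); print("t",bot.read_state()["t"])
E
python3 - <<'E'
from h import *
np.set_printoptions(precision=3,suppress=True)
shift(-97,-.13,-8); watch("w4")
E
```

```text
lev [ 1.34   0.2    0.704 -0.344 -0.42  -0.124] slid [ 0.519  0.697  1.949 -0.021 -0.109 -0.036] t 14.35
t 16.15
```

View pics/w4.png

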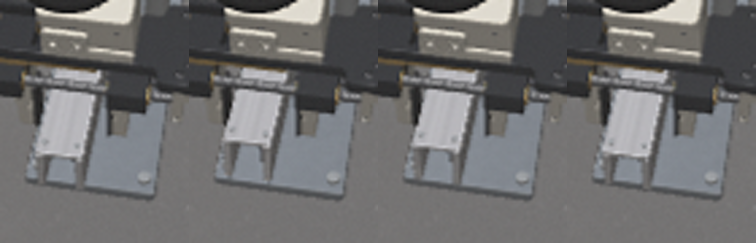

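```bash
python3 - <<'E'
from h import *
for i in range(4):
    im=cv2.imread(f"pics/w4_{i}.png"); g=im[300:330,268:287].mean(2); print(i,np.round(g[:,[6,9,12]].mean(1)).astype(int).tolist())
ts=[];
for i in range(8):
    bot.pause(.15); im=bot.camera("side"); cv2.imwrite(f"pics/w5_{i}.png",im[:,:,::-1])
    g=im[300:330,268:287].astype(float).mean(2); print(round(bot.read_state()["t"],2),np.round(g[:,[6,9,12]].mean(1)).astype(int).tolist())
E
```

```text
0 [186, 186, 185, 184, 184, 183, 183, 183, 182, 183, 183, 184, 185, 185, 185, 184, 187, 163, 117, 134, 141, 140, 141, 141, 142, 141, 143, 112, 84, 88]
1 [183, 182, 182, 182, 183, 183, 185, 185, 185, 185, 185, 186, 175, 123, 128, 140, 142, 142, 142, 141, 142, 141, 141, 141, 142, 141, 143, 112, 84, 88]
2 [184, 183, 183, 182, 183, 183, 184, 183, 185, 185, 185, 185, 184, 186, 175, 123, 129, 140, 141, 142, 142, 141, 141, 141, 141, 141, 142, 112, 83, 88]
3 [185, 186, 184, 184, 183, 182, 182, 183, 183, 183, 183, 185, 185, 185, 185, 185, 188, 154, 128, 136, 140, 139, 142, 141, 141, 141, 143, 111, 83, 88]
16.35 [184, 183, 183, 183, 182, 183, 183, 183, 184, 185, 185, 185, 185, 188, 158, 126, 137, 142, 143, 141, 141, 142, 141, 141, 142, 141, 143, 112, 83, 88]
16.55 [183, 183, 182, 184, 184, 185, 185, 185, 185, 185, 185, 184, 129, 131, 139, 142, 144, 142, 142, 141, 141, 141, 141, 141, 141, 141, 142, 111, 84, 88]
16.75 [183, 183, 183, 182, 183, 184, 183, 185, 184, 185, 184, 185, 185, 184, 131, 129, 140, 141, 142, 142, 141, 141, 141, 141, 141, 142, 143, 112, 84, 87]
16.95 [186, 185, 185, 183, 183, 183, 182, 182, 183, 183, 183, 184, 185, 185, 184, 186, 191, 139, 121, 136, 141, 141, 141, 142, 142, 141, 142, 111, 83, 87]
17.15 [185, 186, 184, 183, 183, 183, 182, 183, 183, 183, 184, 184, 185, 184, 184, 187, 176, 121, 127, 139, 141, 141, 140, 141, 141, 141, 144, 112, 84, 88]
17.35 [184, 183, 182, 183, 184, 183, 184, 184, 186, 185, 185, 184, 191, 152, 127, 137, 142, 143, 142, 141, 141, 141, 141, 141, 141, 141, 143, 111, 84, 88]
17.55 [182, 182, 182, 183, 183, 184, 184, 185, 185, 185, 185, 189, 137, 122, 137, 141, 143, 142, 142, 141, 141, 141, 141, 141, 141, 142, 143, 112, 83, 88]
17.75 [183, 183, 183, 183, 183, 183, 183, 184, 183, 184, 185, 185, 184, 185, 184, 130, 128, 139, 141, 141, 142, 142, 141, 142, 140, 141, 143, 112, 83, 88]
```

```bash
cat >> h.py <<'E'
def edge(im,c0=274,c1=281,r0=296,r1=336):
    g=im.astype(float).mean(2)[r0:r1,c0:c1].mean(1)
    i=np.where(g<163)[0][0]
    return r0+i-1+(g[i-1]-163)/(g[i-1]-g[i])
E
python3 - <<'E'
from h import *
for f in ["side2","s3_0","s3_1","s3_2","w4_0","w5_1","w5_3"]: print(f,edge(cv2.imread(f"pics/{f}.png")))
E
```

```text
side2 314.6805031446541
s3_0 308.37000814995923
s3_1 308.3764135702746
s3_2 308.37297734627833
w4_0 317.05103148751357
w5_1 311.38920225624497
w5_3 316.50085616438355
```

```bash
cat > adj.py <<'E'
from h import *
np.set_printoptions(precision=3,suppress=True)
K=54.5
def adj(s0,phi0,ds,lev,force=10,depth=13):
    P,q=grip_pose(s0,phi0,depth); bot.line_to(P,80,q); bot.pause(.2)
    bot.move_gripper(20,force); bot.pause(.2)
    e=edge(bot.camera("side")); pg=(e-lev)/K; th=phi0
    print("gripped",e,pg)
    th-=pg; P,q=grip_pose(s0,th,depth); bot.line_to(P,30,q)
    # horizontal slide at fixed tool angle
    P=P+SR.apply([0,ds,0]); bot.line_to(P,15); bot.pause(.3)
    lev2=lev-.41*ds
    e=edge(bot.camera("side")); pg=(e-lev2)/K; print("slid",e,lev2,pg,"F",F(20,.01)[0])
    P=P+np.array([0,0,-pg*(s0+ds)]) if False else P
    # residual rotation about the knife
    rx=SR*Ro.from_euler('x',-pg)*SR.inv(); c=w([0,0,100])
    q2=(rx*Ro.from_quat(q)).as_quat(); P=c+rx.apply(P-c); bot.line_to(P,20,q2); bot.pause(.3)
    e=edge(bot.camera("side")); print("levelled",e,(e-lev2)/K,"t",bot.read_state()["t"])
    bot.move_gripper(56)
    for i in range(10):
        im=bot.camera("side"); print(round(bot.read_state()["t"],2),round((edge(im)-lev2)/K,3)); bot.pause(.12)
    cv2.imwrite(f"pics/adj{bot.read_state()['t']:.1f}.png",im[:,:,::-1])
E
python3 -c "
from adj import *
adj(-105,-.085,-2.1,318.7)"
```

```text
gripped 312.3985623003195 -0.11562271008588057
slid 319.45625 319.561 -0.0019220183486232524 F [ 0.863  3.396 -0.044  1.034 -0.177 -0.033]
levelled 296.0278063851699 -0.4318017177033037 t 20.925
21.57 -0.431
21.74 -0.43
21.91 -0.43
22.07 -0.43
22.24 -0.431
22.41 -0.431
22.57 -0.431
22.74 -0.43
22.91 -0.43
23.07 -0.43
```

```bash
ls pics | grep adj; python3 -c "
from h import *
im=cv2.imread('pics/adj23.2.png') if __import__('os').path.exists('pics/adj23.2.png') else None
import glob; im=cv2.imread(glob.glob('pics/adj*.png')[0])
cv2.imwrite('pics/c6.png',cv2.resize(im[240:350,240:340],None,fx=5,fy=5,interpolation=2)); g=im[290:340,274:281].astype(float).mean((1,2)); print(np.round(g).astype(int).tolist())"
```

```text
adj23.2.png
[178, 170, 118, 139, 102, 66, 159, 185, 185, 184, 184, 184, 184, 184, 184, 184, 184, 185, 184, 185, 184, 184, 184, 184, 184, 183, 183, 184, 189, 140, 127, 138, 140, 140, 141, 141, 143, 111, 83, 89, 113, 116, 116, 115, 115, 116, 115, 115, 116, 116]
```

View pics/c6.png

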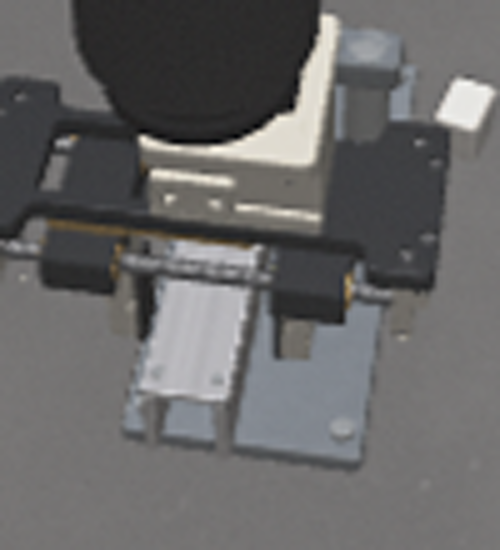

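```bash
sed -i 's/r0=296/r0=304/' h.py; python3 -c "
from adj import *
for i in range(9):
    print(round(bot.read_state()['t'],2),round((edge(bot.camera('side'))-319.56)/K,3)); bot.pause(.12)"
```

```text
23.19 -0.036
23.36 -0.037
23.52 -0.02
23.69 -0.002
23.86 -0.004
24.02 -0.021
24.19 -0.037
24.36 -0.031
24.52 -0.011
```

```bash
python3 - <<'E'
from h import *
s=bot.read_state(); P=np.array(s["tcp_pos"]); print(P,s["width"])
bot.line_to(P+[0,0,130],150)
q=tool(0).as_quat()
bot.move_ptp([380,-330,240],q)
snap("7"); bot.pause(.25); snap("8"); bot.pause(.2);snap("9"); print(bot.read_state()["t"])
for n in "789": print(edge(cv2.imread(f"pics/side{n}.png")))
a=cv2.imread("pics/side8.png")[200:335,240:350]; b=cv2.imread("pics/top8.png")[150:245,280:450]
cv2.imwrite("pics/sc8.png",cv2.resize(a,None,fx=4.4,fy=4.4,interpolation=cv2.INTER_CUBIC))
cv2.imwrite("pics/tc8.png",cv2.resize(b,None,fx=4.6,fy=4.6,interpolation=cv2.INTER_CUBIC))
E
```

```text
[513.31709731  -9.67041458  64.59363633] 55.90809446095632
27.775
317.77663551401866
319.1835294117647
319.470792767733
```

View pics/sc8.png

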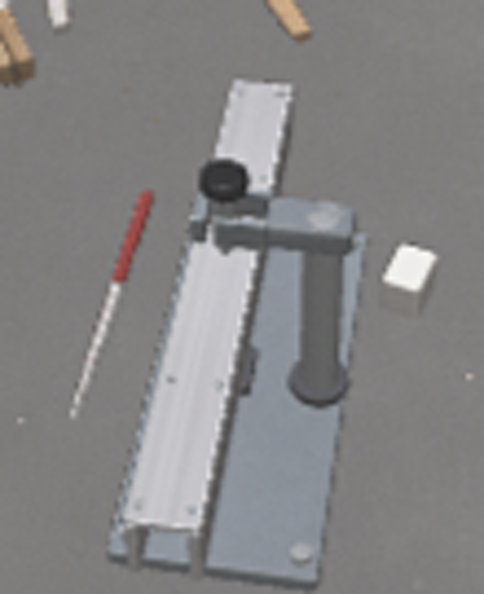

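View pics/tc8.png

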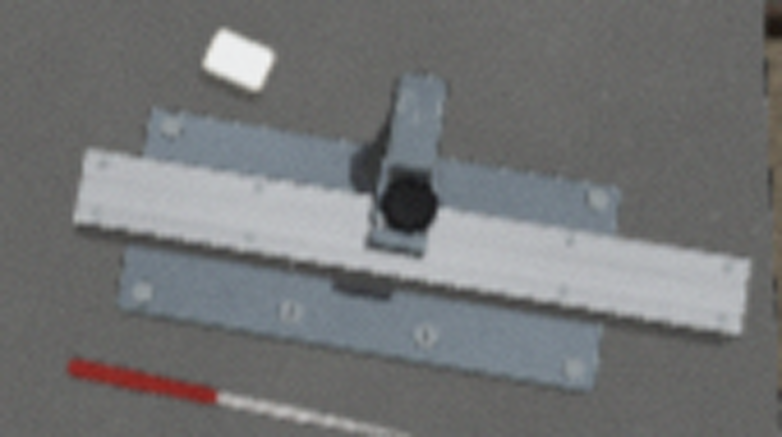

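```bash
python3 - <<'E'
from h import *
np.set_printoptions(precision=1,suppress=True)
T=lambda u,v:(280+u/4.6-.4,150+v/4.6-.4); S=lambda u,v:(240+u/4.4-.4,200+v/4.4-.4)
R=[tri(T(*a),S(*b)) for a,b in [((86,149),(291,87)),((75,224),(234,82)),((750,259),(198,528)),((741,334),(127,521))]]
for r in R: print(r)
p=(R[0][0]+R[1][0])/2;m=(R[2][0]+R[3][0])/2;print(p-m,(p[2]-m[2])/318,SR.inv().apply((p+m)/2-O))
# same detection applied at the start: tilt .139 vs true ~.133
E
```

```text
(array([569.9, 240.9, 101. ]), np.float64(1.2106354265420773))
(array([534.2, 245.8, 100.5]), np.float64(4.034077570615238))
(array([519.8, -74.2, 106.1]), np.float64(1.0764645196985447))
(array([485.6, -69.1, 103.5]), np.float64(4.055774846307774))
[ 49.3 315.   -4.1] -0.012818987708637205 [ -1.2  -9.5 102.8]
```

```bash
python3 -c "
from adj import *
P,q=grip_pose(-107,-.02,13)
bot.move_ptp(P+np.array([0,0,120]),q); bot.line_to(P+np.array([0,0,1]),150)
adj(-107,-.02,-.55,319.8)"
```

```text
gripped 317.7291666666667 -0.037996941896024324
slid 319.9437751004016 320.0255 -0.001499539442173237 F [ 0.808  3.014 -0.563  0.925 -0.206 -0.052]
levelled 320.1894383906119 0.0030080438644378166 t 32.8667
33.52 -0.015
33.68 -0.009
33.85 0.001
34.02 -0.009
34.18 -0.015
34.35 -0.024
34.52 -0.012
34.68 -0.006
34.85 0.0
35.02 -0.011
```

```bash
python3 - <<'E'
from h import *
np.set_printoptions(precision=2,suppress=True)
s=bot.read_state(); P=np.array(s["tcp_pos"]); bot.line_to(P+[0,0,150],150)
bot.move_gripper(0,20)
K=np.array([530.3,95.0,0]); q=tool(0).as_quat()
bot.move_ptp(K+[0,0,190],q); bot.line_to(K+[0,0,174],60); bot.pause(.3)
f0=F(15,.01)[0]
print(bot.read_state()["width"],bot.read_state()["tcp_pos"],bot.read_state()["t"])
for n in("side","top"): cv2.imwrite(f"pics/{n}10.png",bot.camera(n)[:,:,::-1])
z=174
for z in (169,166,164,162.5):
    bot.line_to(K+[0,0,z],30); bot.pause(.15); f=F(15,.01)[0]-f0; s=bot.read_state(); print(z,s["tcp_pos"],f[:3],s["t"])
a=cv2.imread("pics/side10.png")[180:330,220:360]
cv2.imwrite("pics/c10.png",cv2.resize(a,None,fx=4,fy=4,interpolation=2))
E
```

```text
0.37680741210948643 [530.37  95.06 174.16] 38.675
169 [530.29  94.99 169.01] [0.12 0.02 0.24] 39.3667
166 [530.54  95.06 166.21] [0.64 0.34 1.98] 39.8917
164 [530.43  95.06 164.1 ] [1.28 0.2  2.28] 40.4167
162.5 [530.37  95.06 162.54] [1.09 0.8  2.5 ] 40.9417
```

View pics/c10.png

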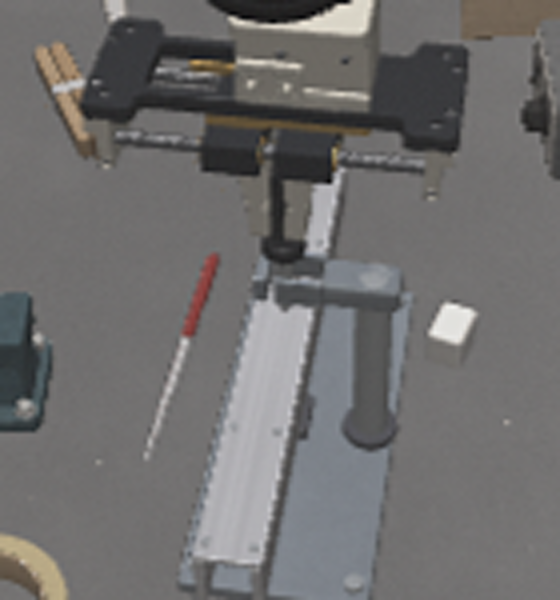

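```bash
python3 - <<'E'
from h import *
np.set_printoptions(precision=2,suppress=True)
K=np.array([530.3,95.0,0]); f0=None
for z in (160.5,159,158):
    bot.line_to(K+[0,0,z],20); bot.pause(.15); f=F(15,.01)[0]; s=bot.read_state(); print(z,s["tcp_pos"],f[:3],s["t"])
E
```

```text
160.5 [530.42  95.09 160.82] [-0.07  0.87  6.21] 41.4667
159 [530.41  95.05 159.53] [-0.87  0.68  7.73] 41.9917
158 [530.42  95.04 158.65] [-1.55  0.72  8.7 ] 42.5167
```

```bash
python3 - <<'E'
from h import *
np.set_printoptions(precision=2,suppress=True)
K=np.array([530.3,95.0,0])
bot.line_to(K+[0,0,157],20); bot.pause(.3); f=F(15,.01)[0]; s=bot.read_state(); print(s["tcp_pos"],f[:3],s["t"])
bot.line_to(K+[0,0,163],20); bot.line_to(K+[0,0,169],20); bot.line_to(K+[0,0,230],150)
print(F(15,.01)[0][:3])
bot.move_ptp([380,-330,240],tool(0).as_quat())
es=[]
for i in range(9):
    es.append(edge(bot.camera("side"))); bot.pause(.12)
print(np.round((np.array(es)-320.03)/54.5,3))
snap("11"); print(bot.read_state()["t"])
a=cv2.imread("pics/side11.png")[200:335,240:350]; b=cv2.imread("pics/top11.png")[150:245,280:450]
cv2.imwrite("pics/sc11.png",cv2.resize(a,None,fx=4.4,fy=4.4,interpolation=cv2.INTER_CUBIC))
E
```

```text
[530.42  95.06 157.78] [-1.92  1.15  9.74] 43.1917
[-0.29 -0.02 -0.28]
[-0.01 -0.01 -0.01 -0.01 -0.01 -0.01 -0.01 -0.01 -0.01]
48.025
```

View pics/sc11.png

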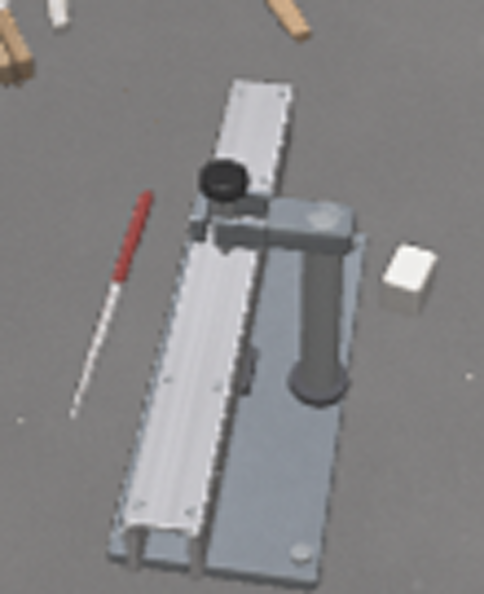

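View pics/top11.png

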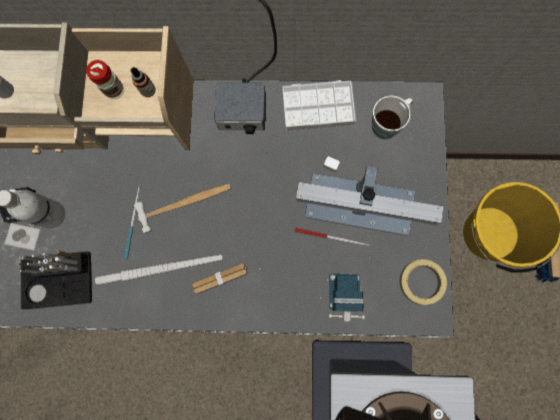

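```bash
python3 -c "
from plant import bot
print(bot.close_job())"
```

```text
the job is handed in; nothing more can be done
None
```

I slid the bar along the knife edge until it balanced by itself, let go of it, and marked it with the punch. The job was handed in at about 48 s of the 72 s allowed.

- **Balancing:** It took four slides: +38, −8, −2.1 and −0.55 mm along the stand's y. After the first release the bar lay on the left post. After the second it swung freely but touched that post at the end of its swing, so I adjusted it twice more.
- **Punch:** I pressed the knob down about 10.2 mm, roughly 4 mm past contact with the bar. The total force was about 10 N. Taking off the return spring leaves about 6 N on the tip, by calculation; the tip was not at its stop. The knob is back at its rest height in the last pictures.
- **Last check:** With the arm away, the bar was still and clear of both posts. Its tilt was about −0.01 rad over roughly 1.4 s, by my image reference. The camera cross-check, done before the last slide, agreed to about 0.006 rad. The bystanders look unmoved.
- **Weak points:** The force readings during the slides were too noisy to locate the centre of mass, so I relied on the measured tilt. One edge reading mistook the gripper rod for the bar end. I had already let go of the bar on that reading; I corrected it, and the bar was swinging free of the posts at about −0.02 rad. The force on the knife edge itself was not measured.

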